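# Rebuild a dryer drum-roller on its axle

### The job

Rebuild the dryer's roller on the upright axle of the bracket: first the brass spacer, then the black roller, then the red collar, each lying flat and fully home on the one below before the next goes on. Lower each part down the axle under control instead of letting it drop, leave the other things on the bench where they are, and let go of everything at the end.

Things in the scene. Friction and masses are not known exactly. Their poses are not given: they have to be found in the camera images.
- axle_foot (a point): Point on the axis of the upright steel axle, at its foot: the flat top of a dark round boss (32 mm diameter, 10 mm high) on which the lowest ring must come to rest, 16 mm above the bench; z up along the axle. The bracket is fixed to the bench: an aluminium plate 150 x 120 x 6 mm (long side along x) with 16 mm high lips on its two long edges; axle and boss are in its middle. The axle is 16 mm in diameter.
- axle_tip (a point): Top end of the axle, 68 mm above its foot (84 mm above the bench). The last 8 mm taper to 8 mm diameter, so that a ring finds its way on.
- spacer_mid (a point): Brass-coloured spacer ring: outer diameter 44 mm, bore 20 mm, 18 mm high, about 0.12 kg. Goes on first; when home its centre is 9 mm above the axle's foot. Its origin is the centre of the ring, half-way up, on the axis of the bore; z is the ring's axis. It lies flat on the bench at the start and either face may go down.
- roller_mid (a point): Drum roller: black rubber tyre around a white hub, outer diameter 60 mm, bore 20 mm, 24 mm high, about 0.2 kg. Goes on second; when home its centre is 30 mm above the axle's foot. Its origin is the centre of the ring, half-way up, on the axis of the bore; z is the ring's axis. It lies flat on the bench at the start and either face may go down.
- collar_mid (a point): Red plastic retaining collar: outer diameter 36 mm, bore 20 mm, 18 mm high, about 0.08 kg. Goes on last; when home its centre is 51 mm above the axle's foot and the axle's tip stands 8 mm above its top face. Its origin is the centre of the ring, half-way up, on the axis of the bore; z is the ring's axis. It lies flat on the bench at the start and either face may go down.
- spacer: The brass spacer itself (listed for its motion; origin at the centre of its underside).
- roller: The roller itself (listed for its motion; origin at the centre of its underside).
- collar: The red collar itself (listed for its motion; origin at the centre of its underside).
- wrench: Bystander: open-ended wrench 170 mm long lying flat along its own x.
- screwdriver: Bystander: screwdriver 200 mm long lying along its own x.
- oil: Bystander: yellow oil bottle with red cap, 52 mm diameter, 150 mm high; origin under its centre.
- grease: Bystander: jar with blue cap, 70 mm diameter, 70 mm high; origin under its centre.
- mug: Bystander: blue mug, 80 mm diameter, 95 mm high, handle to its own +y; origin under its centre.
- dial: Bystander: black timer dial with a white bar grip, 54 mm diameter, 26 mm high; origin under its centre.
Things that resemble listed ones, but are neither listed nor needed, are in the scene too. Of the things that look like the spacer, take the one that is farthest to the robot's right at the start. Leave any pink look-alike of the roller alone.

How it is judged:
By the outcome, as a careful person would: the job done as asked, in the order asked, and still so for the second after the job is handed in, with the robot touching nothing.
It also fails if it takes over 72 s, if anything falls off the work surface, if the arm or the gripper's body presses on something with over 40 N, if the wrist force passes 120 N, or if a joint passes its speed limit or range.

### The arm

A 6-joint arm with a two-finger parallel gripper is mounted at the origin on the work surface. World frame = base frame: x ahead of the robot, y to its left, z up, the work surface at z = 0. Lengths are in mm, angles in degrees, forces in N, time in s.
With the tool pointing down it reaches from about 300 to 850 mm from the base axis. Payload 4.2 kg.
Tool frame: the origin (TCP) lies at the very end of the fingers, on their centre line; the grasp point (between the pads) lies 19 mm behind it; z points along the fingers, y is the line along which they close (so a half turn about z gives the same grasp; the last joint's range is limited). The gripper opens to 91 mm and grips with 3 to 60 N. Pads are 32 mm wide; open, the fingers measure 118 mm over their backs; the gripper's body (76 mm by 178 mm) begins 60 mm behind the grasp point.
Start: joints at [-74.771, 18.312, 89.639, -0, 72.044, -1.146], TCP at [162.11, -551.692, 213.976] pointing down, gripper open.
Joint ranges: [-177.97, 177.97], [-48.28, 115.42], [12.27, 149.76], [-77.06, 257.06], [2.81, 150.46], [-146.56, 146.56]. Speed limits (degrees/s): [147.25, 147.25, 180, 180, 180, 180].

### API

Orientations are given as [roll, pitch, yaw] about the fixed x, y, z axes, in that order (R = Rz(yaw) Ry(pitch) Rx(roll)).
In Python, from workcell import env, eyes gives the robot as it stands.
- The arm moves only by the tool send_rows, never from a script. Its argument "targets" is text: rows parted by semicolons, each of 7 numbers parted by spaces: the shift along the tool's x, y, z in m, then the turn, a rotation vector about the tool's x, y, z in degrees, then the opening in per cent of the stroke, from 0 (shut) to 100 (fully open). A call has 1 to 12 rows; each row is the pose to reach, as a shift and turn from the pose commanded when the call began, along the tool's axes at that moment; what a row does not reach only later rows make up. A row lasts 1/12 s, in which the tool goes at most 41.7 mm and 7.16 degrees, less where a joint would pass 70% of its speed; a pose out of reach is approached as far as the arm can. A call with a gripper value outside its range is refused whole. The fingers move at their own pace and stop on an object; "grip_force" is the grip in N (left out, the last holds). Time passes only in rows, so rows that repeat a pose let the fingers close. It gives the time, the measured TCP pose, the force, the opening and the grip force at its end, in the units of the state.
- env.state(): the state, without advancing time (a new reading comes with each control period).
- eyes.grab_frame(name): name is "scene" or "top" or "wrist"; returns a dict with "image" (384x512x3 uint8, blue, green, red), "fovy" (degrees; the focal length in pixels is half the picture's height over the tangent of half this angle, whatever the lens; pixels are square), "cx", "cy" (the principal point, pixels), "D" ([k1, k2, p1, p2, k3] as OpenCV has them; the pictures are not rectified), "eye" and "attitude" of the camera in the world. Camera axes: x right, y up, looking along -z (the intrinsics and any distortion apply to the point x, -y, -z); pixel columns grow to the right and rows downward; lengths in mm; the calibration is good to about 2 mm. A picture is of the moment at which its call begins. There is no depth.
- env.job_done(): hands the job in; it is judged then, once.
The state is a dict: "time_s": time; "qpos": joint angles; "qvel": joint speeds; "effort": joint torques, N m; "ee_pos": TCP position; "ee_rot": TCP orientation; "force": force on the tool from outside, world axes, zero at the start; "torque": the same for the moment, N m; "gripper_width": finger opening in mm; "gripper_force": force on a finger pad.
Only numpy, scipy, OpenCV 4.12 (cv2) and the standard library are available. Lean on these libraries where they do the work, as an engineer would, in place of code of your own. Each camera call takes 0.05 s, during which the arm holds its last target. There are 200 camera calls.

## Working session

There is one attempt and no reset: what is moved stays moved. The work goes in short steps, Python scripts to look and compute and a tool call to move; the robot and the scene stay as the last step left them, time stands still between calls to the robot, and variables do not carry over. Pictures are saved under pics/ and viewed, at most 13 in all, crops included, and the job is handed in when it is done.

Besides the shell and the picture viewer there is one more tool, called as a command line: name --argument value ..., lists and objects as JSON in quotes. send_rows: Moves the arm, as the interface text tells. Its arguments: {"type":"object","properties":{"targets":{"type":"string"},"grip_force":{"type":"number"}},"required":["targets"]}

```bash
mkdir -p pics; cat > h.py <<'E'
import numpy as np, cv2
from scipy.spatial.transform import Rotation as R
from workcell import env, eyes
def K(f):
    F=f["image"].shape[0]/2/np.tan(np.radians(f["fovy"])/2)
    return np.array([[F,0,f["cx"]],[0,F,f["cy"]],[0,0,1]]),np.array(f["D"],float)
def att(f):
    a=np.array(f["attitude"],float)
    return a if a.shape==(3,3) else R.from_euler("xyz",a,degrees=True).as_matrix()
def ray(f,px,z):
    k,D=K(f); p=cv2.undistortPoints(np.array(px,float).reshape(-1,1,2),k,D).reshape(-1,2)
    d=np.c_[p[:,0],-p[:,1],-np.ones(len(p))]@att(f).T; e=np.array(f["eye"],float)
    return e+d*((z-e[2])/d[:,2])[:,None]
def proj(f,P):
    k,D=K(f); c=(np.atleast_2d(P)-np.array(f["eye"]))@att(f)*[1,-1,-1]
    return cv2.projectPoints(c,np.zeros(3),np.zeros(3),k,D)[0].reshape(-1,2)
E
python3 - <<'E'
from h import *
for n in ("top","scene"):
    f=eyes.grab_frame(n); cv2.imwrite(f"pics/{n}0.png",cv2.resize(f["image"],(800,600)) if n=="top" else f["image"])
    print(n,f["eye"],f["attitude"],f["fovy"],f["cx"],f["cy"],f["D"])
print(env.state())
E
```

```text
top [ 505.24425877   57.56670938 1148.21015955] [ 3.41182359e+00 -6.40731927e-02 -8.89030488e+01] 50.20362898017416 260.7921320410079 193.81078677573808 [-0.02706537  0.          0.          0.          0.        ]
scene [1365.44223858    8.21937377  821.78077468] [47.44388811 -0.55080557 85.99471123] 48.88482721609693 257.195927739747 198.3329269008754 [-0.00642504  0.          0.          0.          0.        ]
{'time_s': 0.1, 'qpos': array([-7.47718155e+01,  1.83469419e+01,  8.96979994e+01, -1.66693684e-03,
        7.20437766e+01, -1.14566228e+00]), 'qvel': array([ 0.01517369, -0.07203349, -0.10748555, -0.00647548, -0.11113738,
        0.03235178]), 'effort': array([ 1.74507972e-03, -4.13332987e+01, -2.32509685e+01,  7.29566161e-02,
        4.22153051e-02, -5.31922581e-05]), 'ee_pos': array([ 161.97307449, -551.25617316,  213.2243401 ]), 'ee_rot': array([-1.79911268e+02, -1.89215107e-04,  1.63743618e+01]), 'force': array([ 0.95740306, -0.68692335, -0.59487851]), 'torque': array([0.05406007, 0.03797962, 0.01929025]), 'gripper_force': 0.0, 'gripper_width': 91.02019824359652}
```

View pics/top0.png

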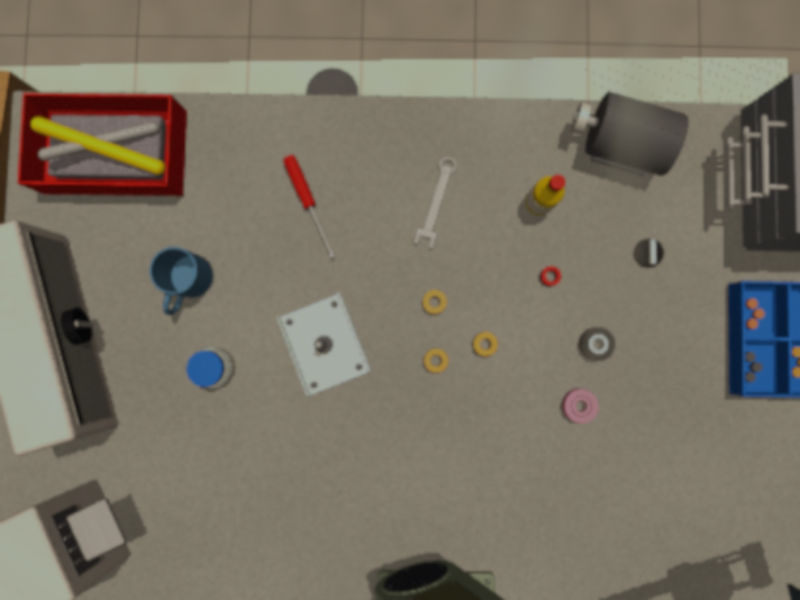

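View pics/scene0.png

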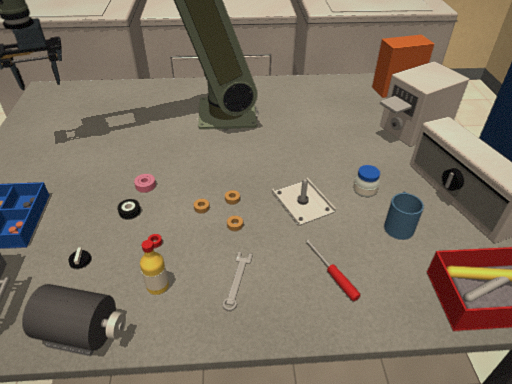

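The top view (800x600) shows brass rings at (434,302), (436,361) and (485,344); the last is farthest right, so it is the spacer. The black roller is at (598,344), with the pink look-alike at (580,406) to be left alone. The red collar is at (551,276); other red things are the oil cap (557,183) and the screwdriver. The axle is at (323,344), with the bracket turned by about 20°. The scene view agrees: spacer (202,206), roller (129,209), collar (155,240).

```bash
python3 - <<'E'
from h import *
f=eyes.grab_frame("top"); im=f["image"]; s=.64
def blob(c,r,fn):
    x,y=int(c[0]*s),int(c[1]*s); sub=im[y-r:y+r,x-r:x+r].astype(int); m=fn(sub).astype(np.uint8)
    cn,_=cv2.findContours(m,cv2.RETR_EXTERNAL,cv2.CHAIN_APPROX_NONE); c=max(cn,key=cv2.contourArea)
    (a,b),rad=cv2.minEnclosingCircle(c); M=cv2.moments(c)
    return (M['m10']/M['m00']+x-r,M['m01']/M['m00']+y-r),rad
br=lambda p:(p[...,2]-p[...,0]>50)
for n,c,z,fn in (("sp",(485,344),18,br),("d1",(434,302),18,br),("d2",(436,361),18,br),("col",(551,276),18,br),("rol",(598,344),24,lambda p:p.max(2)<75)):
    px,rad=blob(c,18 if n!="rol" else 22,fn); P=ray(f,[px],z*.7)[0]; e=ray(f,[(px[0]+rad,px[1])],z*.7)[0]
    print(n,np.round(px,1),np.round(P,1),"r",round(np.linalg.norm(e-P),1))
for n,c,z in (("tip",(321,347),84),("foot",(323,344),16),("c1",(338,296),6),("c2",(368,371),6),("c3",(308,393),6),("c4",(279,318),6),("dial",(649,253),26),("oilcap",(557,183),150),("pink",(580,406),24),("grease",(208,369),70),("mug",(175,270),95),("wr",(427,240),5)):
    print(n,np.round(ray(f,[(c[0]*s,c[1]*s)],z)[0]))
a=cv2.resize(im[165:280,170:285],(400,400),interpolation=cv2.INTER_CUBIC);b=cv2.resize(im[155:270,285:400],(400,400),interpolation=cv2.INTER_CUBIC)
cv2.imwrite("pics/crop1.png",np.hstack([a,b]))
E
```

```text
sp [310.3 219.7] [503.9 -80.8  12.6] r 22.6
d1 [277.7 192.7] [576.9  10.7  12.6] r 22.1
d2 [278.6 230.4] [472.6   6.4  12.6] r 22.4
col [352.2 176.1] [ 627.3 -196.2   12.6] r 19.1
rol [373.1 219.5] [ 507.5 -253.9   16.8] r 21.0
tip [493. 200.  84.]
foot [497. 205.  16.]
c1 [583. 182.   6.]
c2 [451. 125.   6.]
c3 [410. 231.   6.]
c4 [542. 286.   6.]
dial [ 669. -369.   26.]
oilcap [ 759. -175.  150.]
pink [ 398. -247.   24.]
grease [452. 391.  70.]
mug [615. 444.  95.]
wr [687.  25.   5.]
```

View pics/crop1.png

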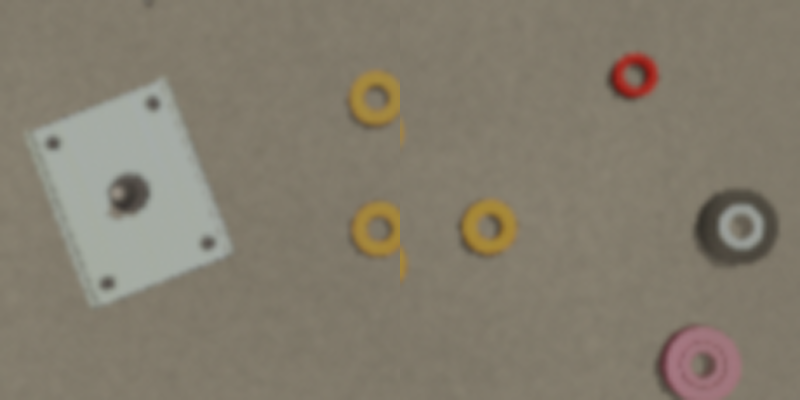

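The close crop confirms the choice: spacer is the brass ring at crop (489,227), roller the black tyre with white hub (737,228), not the pink one (700,365), and the collar is the red ring (635,76). Moving above the spacer.

send_rows --targets "0.461 -0.3555 0.06 0 0 16.37 65;0.461 -0.3555 0.06 0 0 16.37 65;0.461 -0.3555 0.06 0 0 16.37 65;0.461 -0.3555 0.06 0 0 16.37 65;0.461 -0.3555 0.06 0 0 16.37 65;0.461 -0.3555 0.06 0 0 16.37 65;0.461 -0.3555 0.06 0 0 16.37 65;0.461 -0.3555 0.06 0 0 16.37 65;0.461 -0.3555 0.06 0 0 16.37 65;0.461 -0.3555 0.06 0 0 16.37 65;0.461 -0.3555 0.06 0 0 16.37 65;0.461 -0.3555 0.06 0 0 16.37 65"

```text
time_s: 1.15
ee_pos: [454.2, -148.4, 162.6]
ee_rot: [180.0, -0.0, 0.0]
force: [0.0, -0.5, -0.4]
gripper_width: 59.5
gripper_force: 0.0
```

send_rows --targets "0.025 -0.034 0.006 0 0 0 65;0.05 -0.067 0.012 0 0 0 65;0.05 -0.067 0.012 0 0 0 65;0.05 -0.067 0.012 0 0 0 65"

```text
time_s: 1.48
ee_pos: [504.0, -81.6, 150.0]
ee_rot: [-180.0, 0.1, 0.2]
force: [0.8, -0.9, -0.1]
gripper_width: 59.4
gripper_force: 0.0
```

```bash
python3 - <<'E'
from h import *
f=eyes.grab_frame("wrist"); s=env.state(); print(s["ee_pos"],s["ee_rot"],f["eye"],f["attitude"],f["fovy"],f["D"])
print(proj(f,[[504,-81,18],[473,6,18],s["ee_pos"]]))
cv2.imwrite("pics/w1.png",f["image"])
E
```

```text
[503.28143316 -82.83975759 150.31072858] [1.79981716e+02 9.35390195e-02 1.28622302e-01] [583.65803263 -80.5068841  321.19301267] [-1.63107296e+01  1.66031298e-02 -8.97524822e+01] 66.15879272063124 [0.02369715 0.         0.         0.         0.        ]
[[255.63415988 186.36518499]
 [175.71822428 213.51844951]
 [258.62835305 240.63857628]]
```

View pics/w1.png

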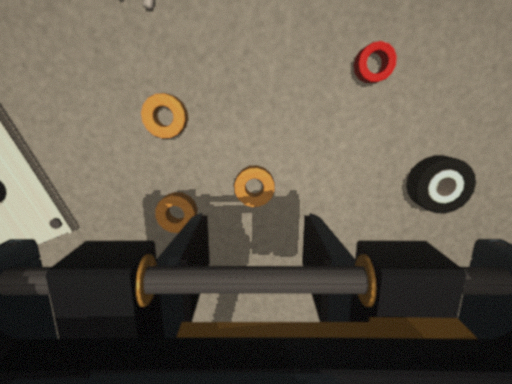

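The wrist view shows the target spacer at (255,186), just as predicted (255.6,186.4). The look-alikes are at (163,116) and (176,212), the roller at (441,184), the collar at (377,62), and the bracket is at far left.

```bash
cat >> h.py <<'E'
def circ(P,r,z): 
    t=np.linspace(0,2*np.pi,72); return np.c_[P[0]+r*np.cos(t),P[1]+r*np.sin(t),0*t+z]
SEL={"spacer":((44,18),lambda h:(h[...,0]>10)&(h[...,0]<28)&(h[...,1]>110)&(h[...,2]>50)),
 "collar":((36,18),lambda h:((h[...,0]<6)|(h[...,0]>172))&(h[...,1]>150)&(h[...,2]>50)),
 "roller":((60,24),lambda h:(h[...,2]<55)|((h[...,1]<35)&(h[...,2]>160)))}
def cen(h):
    M=cv2.moments(h); return np.array([M["m10"]/M["m00"],M["m01"]/M["m00"]]),M["m00"]
def ring(f,n,P0,zb=0.):
    (d,h),fn=SEL[n]; P=np.array(P0[:2],float)
    m=fn(cv2.cvtColor(f["image"],cv2.COLOR_BGR2HSV)).astype(np.uint8)
    m=cv2.morphologyEx(m,cv2.MORPH_OPEN,np.ones((3,3),np.uint8))
    c0=proj(f,[[*P,zb+h/2]])[0]
    cn=[c for c in cv2.findContours(m,cv2.RETR_EXTERNAL,cv2.CHAIN_APPROX_NONE)[0] if cv2.contourArea(c)>60]
    c=min(cn,key=lambda c:np.linalg.norm(cen(cv2.convexHull(c))[0]-c0))
    o,A=cen(cv2.convexHull(c))
    for _ in range(4):
        mo,B=cen(cv2.convexHull(np.r_[proj(f,circ(P,d/2,zb)),proj(f,circ(P,d/2,zb+h))].astype(np.float32)))
        P+=(ray(f,[o],zb+h/2)-ray(f,[mo],zb+h/2))[0,:2]
    return np.round(P,1),np.round(o,1),round(A/B,2)
E
python3 - <<'E'
from h import *
f=eyes.grab_frame("wrist"); t=eyes.grab_frame("top")
for n,p in (("spacer",(504,-81)),("collar",(627,-196)),("roller",(507,-254))): print(n,ring(f,n,p),ring(t,n,p))
print(env.state()["ee_pos"],env.state()["qpos"])
E
```

```text
spacer (array([502.2, -79.3]), array([252.9, 185.4]), 0.93) (array([472.7,   7.1]), array([278.4, 230.4]), 0.84)
collar (array([ 626. , -195.4]), array([373.7,  60.7]), 0.86) (array([790.7, 259.2]), array([190.8, 115.4]), 1.67)
roller (array([ 506.1, -277.1]), array([439.1, 182.4]), 0.89) (array([420.3, -56.5]), array([301.2, 250. ]), 5.41)
[502.80370416 -84.15786348 150.76909198] [-1.07747292e+01  1.54326478e+01  1.03587676e+02 -3.43371980e-02
  6.10186902e+01  7.92857502e+01]
```

send_rows --targets "-0.001 -0.002 0.03 0 0 0 65;-0.002 -0.002 0.06 0 0 0 65;-0.002 -0.002 0.09 0 0 0 65;-0.002 -0.002 0.1 0 0 0 65;-0.002 -0.002 0.1 0 0 0 65;-0.002 -0.002 0.1 0 0 0 65;-0.002 -0.002 0.1 0 0 0 65"

```text
time_s: 2.22
ee_pos: [502.9, -82.2, 52.5]
ee_rot: [180.0, -0.2, -0.1]
force: [-0.4, 0.4, 0.1]
gripper_width: 59.1
gripper_force: 0.0
```

```bash
python3 - <<'E'
from h import *
print(env.state()["ee_pos"])
f=eyes.grab_frame("wrist"); print(env.state()["ee_pos"],f["eye"],f["attitude"])
print(ring(f,"spacer",(502,-79)),proj(f,[env.state()["ee_pos"]]))
cv2.imwrite("pics/w2.png",f["image"])
E
```

```text
[502.90258559 -82.1789498   52.53449586]
[503.01739999 -82.04200384  52.67725058] [581.64118113 -81.37422988 224.09888013] [-1.60232186e+01 -3.05047973e-02 -9.00504663e+01]
(array([502.2, -79.3]), array([252.6, 217.1]), 0.93) [[256.43272664 239.23013376]]
```

View pics/w2.png

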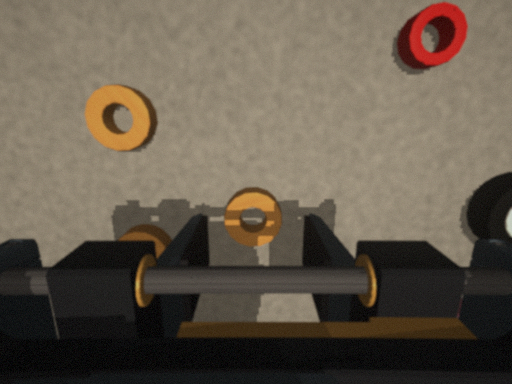

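The wrist view shows the spacer at (253,217) between the fingers (inner edges at 208 and 304), about 2.5 mm left of centre. Going down and gripping.

send_rows --targets "-0.0005 -0.0025 0.02 0 0 0 65;-0.001 -0.0025 0.035 0 0 0 65;-0.001 -0.0025 0.045 0 0 0 65;-0.001 -0.0025 0.048 0 0 0 65;-0.001 -0.0025 0.048 0 0 0 65;-0.001 -0.0025 0.048 0 0 0 40;-0.001 -0.0025 0.048 0 0 0 40;-0.001 -0.0025 0.048 0 0 0 40;-0.001 -0.0025 0.048 0 0 0 40;-0.001 -0.0025 0.048 0 0 0 40;-0.001 -0.0025 0.048 0 0 0 40" --grip_force 20

```text
time_s: 3.18
ee_pos: [501.4, -79.1, 3.6]
ee_rot: [180.0, -0.1, 0.0]
force: [-0.6, -0.6, 5.9]
gripper_width: 42.7
gripper_force: 20.0
```

send_rows --targets "0 0 -0.015 0 0 0 40;0 0 -0.05 0 0 0 40;0 0 -0.09 0 0 0 40;0 -0.02 -0.13 0 0 0 40;-0.01 -0.06 -0.13 0 0 0 40;-0.02 -0.1 -0.13 0 0 0 40;-0.03 -0.14 -0.13 0 0 0 40;-0.04 -0.18 -0.13 0 0 0 40;-0.05 -0.22 -0.13 0 0 0 40;-0.05 -0.26 -0.13 0 0 0 40;-0.05 -0.284 -0.13 0 0 0 40;-0.05 -0.284 -0.13 0 0 0 40"

```text
time_s: 4.18
ee_pos: [450.2, 209.4, 132.6]
ee_rot: [-179.9, -0.0, 0.3]
force: [-0.1, -0.4, -1.2]
gripper_width: 42.4
gripper_force: 20.0
```

send_rows --targets "0 0 0 0 0 0 40;0 0 0 0 0 0 40;0 0 0 0 0 0 40"

```text
time_s: 4.43
ee_pos: [450.2, 203.9, 132.5]
ee_rot: [179.9, 0.1, -0.1]
force: [-0.6, -0.2, -1.2]
gripper_width: 42.7
gripper_force: 20.0
```

```bash
python3 - <<'E'
from h import *
f=eyes.grab_frame("wrist"); s=env.state(); print(s["ee_pos"],s["ee_rot"],f["eye"],f["attitude"],s["gripper_width"])
print(proj(f,[[496,205,84],[496,205,16],s["ee_pos"]]))
cv2.imwrite("pics/w3.png",cv2.resize(f["image"],(800,600)));np.save("w3.npy",f)
E
```

```text
[450.35146064 203.86289512 132.57815974] [ 1.79962989e+02  4.44981849e-02 -9.17814165e-02] [529.72893915 204.74699855 303.69547918] [-1.62784308e+01 -3.69527585e-02 -9.00646679e+01] 42.50473604811831
[[254.93410153 155.46194123]
 [254.99778791 144.70210574]
 [256.77653049 239.18409629]]
```

View pics/w3.png

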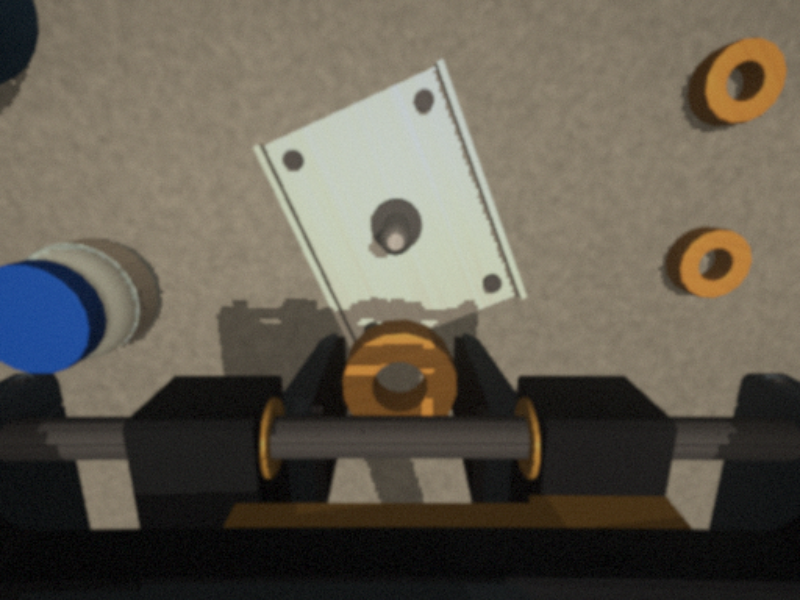

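The wrist view (800x600) shows the axle tip at (395,242), the boss at about (397,224), and the held spacer with its bore centre at about (400,378).

```bash
python3 - <<'E'
from h import *
f=np.load("w3.npy",allow_pickle=True).item(); im=f["image"]
print("tip",ray(f,[(395.5/1.5625,242/1.5625)],84),"boss",ray(f,[(397/1.5625,225/1.5625)],16))
h=cv2.cvtColor(im,cv2.COLOR_BGR2HSV)
# tip: bright small disc
sub=im[140:168,240:268].astype(int); print(sub.sum(2)[::2,::2]//3)
# held ring bore top edge, fit candidate centres
m=SEL["spacer"][1](h).astype(np.uint8); ys,xs=np.where(m[200:268,215:297]); print("ring cols",xs.min()+215,xs.max()+215,"rows",ys.min()+200)
z=132.5-3.6+18
c=ray(f,[(400/1.5625,378/1.5625)],z)[0]; print("bore",c)
for x in (449,450,451,452,453):
    q=proj(f,circ((x,204.),22,z)); b=proj(f,circ((x,204.),10,z)); q2=proj(f,circ((x,204.),22,z-18))
    print(x,"outer top row",q[:,1].min().round(1),"bot",q2[:,1].min().round(1),"cols",q[:,0].min().round(1),q[:,0].max().round(1),"bore rows",b[:,1].min().round(1),b[:,1].max().round(1),"cols",b[:,0].min().round(1),b[:,0].max().round(1))
hole=(m[225:262,230:280]==0); print("\n".join("".join(".#"[v] for v in r) for r in hole.astype(int)[::2]))
E
```

```text
tip [[496.43712869 206.3540668   84.        ]] boss [[496.67462482 205.88707813  16.        ]]
[[ 84  87  82  77  73  77  77  78  76  76  74  86  84  80]
 [ 86  85  78  72  73  72  79  81  81  77  76  86  87  82]
 [ 85  82  79  69  78  77  85  89  82  76  75  80  83  82]
 [ 83  78  73  75  83  93  99 104  97  85  81  76  80  83]
 [ 80  70  67  83  90 105 118 117 101  91  79  75  81  81]
 [ 69  56  73  86  99 139 165 157 132 101  90  79  81  84]
 [ 65  61  77  88 130 162 170 164 163 115  85  76  74  95]
 [ 99  58  70  90 145 170 171 162 163 126  84  74  84 137]
 [118  90  68  81 140 169 165 163 161 120  72  82 134 187]
 [126 121 100  71 102 156 166 164 137  86  77 144 191 198]
 [123 125 117  95  70  88 106  95  76  85 143 194 196 196]
 [131 127 125 122 121 110  90 100 120 171 191 196 195 199]
 [162 148 143 152 184 191 185 187 191 192 192 195 196 196]
 [194 196 194 194 194 192 197 196 198 191 192 192 196 197]]
ring cols 219 292 rows 205
bore [455.26485759 204.38787807 146.9       ]
449 outer top row 216.5 bot 206.3 cols 219.2 294.2 bore rows 236.0 266.9 cols 239.6 273.7
450 outer top r
[... 613 characters left out ...]
...#####################.............
..............#########################...........
............############################..........
...........##############################.........
............#############################.........
.............##########################...........
...............######################.............
..................###############.................
..................................................
..................................................
..................................................
..................................................
..................................................
..................................................
```

send_rows --targets "0.02 -0.001 0 0 0 0 40;0.046 -0.002 0 0 0 0 40;0.046 -0.002 0 0 0 0 40;0.046 -0.002 0.015 0 0 0 40;0.046 -0.002 0.03 0 0 0 40;0.046 -0.002 0.038 0 0 0 40;0.046 -0.002 0.044 0 0 0 40;0.046 -0.002 0.05 0 0 0 40;0.046 -0.002 0.056 0 0 0 40;0.046 -0.002 0.06 0 0 0 40;0.046 -0.002 0.06 0 0 0 40"

```text
time_s: 5.4
ee_pos: [496.1, 206.9, 72.2]
ee_rot: [180.0, 0.1, 0.0]
force: [-0.3, -0.5, -2.4]
gripper_width: 42.5
gripper_force: 20.0
```

```bash
python3 - <<'E'
from h import *
f=eyes.grab_frame("wrist"); s=env.state(); print(s["ee_pos"],s["force"])
a=cv2.resize(f["image"][180:290,190:320],(390,330))
f=eyes.grab_frame("scene"); c=proj(f,[[496,206,70]])[0].astype(int); b=cv2.resize(f["image"][c[1]-50:c[1]+60,c[0]-65:c[0]+65],(390,330))
cv2.imwrite("pics/w4.png",np.hstack([a,b]))
E
```

```text
[496.45125673 207.1012752   72.64493889] [ 0.60643545 -0.78891005 -0.79432068]
```

View pics/w4.png

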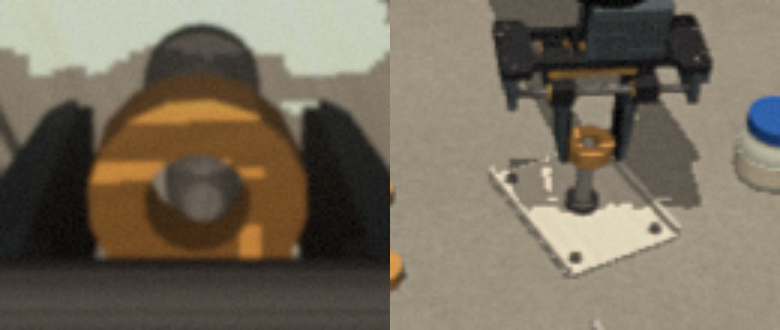

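The axle tip shows inside the bore (about (205,200) in the left half), nearly central, with no contact force. Lowering.

send_rows --targets "0 0 0.007 0 0 0 40;0 0 0.014 0 0 0 40;0 0 0.021 0 0 0 40;0 0 0.028 0 0 0 40;0 0 0.035 0 0 0 40;0 0 0.041 0 0 0 40;0 0 0.046 0 0 0 40;0 0 0.049 0 0 0 40;0 0 0.051 0 0 0 40;0 0 0.051 0 0 0 40"

```text
time_s: 6.33
ee_pos: [496.4, 207.1, 21.4]
ee_rot: [180.0, 0.0, 0.0]
force: [-0.6, -0.3, -1.6]
gripper_width: 42.9
gripper_force: 20.0
```

send_rows --targets "0 0 0.0005 0 0 0 40;0 0 0.001 0 0 0 40;0 0 0.0015 0 0 0 40;0 0 0.002 0 0 0 40;0 0 0.002 0 0 0 40;0 0 0.002 0 0 0 40"

```text
time_s: 6.83
ee_pos: [496.6, 207.2, 19.9]
ee_rot: [180.0, -0.0, 0.0]
force: [-0.3, -0.5, -0.7]
gripper_width: 42.7
gripper_force: 20.0
```

send_rows --targets "0 0 0.0003 0 0 0 40;0 0 0.0006 0 0 0 40;0 0 0.0009 0 0 0 40;0 0 0.0012 0 0 0 40;0 0 0.0012 0 0 0 40;0 0 0.0012 0 0 0 40"

```text
time_s: 7.33
ee_pos: [496.6, 207.2, 19.6]
ee_rot: [-180.0, -0.0, 0.0]
force: [-2.9, -0.9, 6.7]
gripper_width: 42.7
gripper_force: 20.0
```

Contact force appears: the spacer is seated. Release, retreat, go to the roller.

send_rows --targets "0 0 0 0 0 0 62;0 0 0 0 0 0 62;0 0 0 0 0 0 62;0 0 0 0 0 0 62;0 0 -0.03 0 0 0 62;0 0 -0.07 0 0 0 62;0 0 -0.11 0 0 0 62;0 0.02 -0.13 0 0 0 85;0 0.06 -0.13 0 0 0 85;0 0.1 -0.13 0 0 0 85;0 0.14 -0.13 0 0 0 85;0 0.18 -0.13 0 0 0 85"

```text
time_s: 8.33
ee_pos: [496.2, 25.6, 148.8]
ee_rot: [180.0, -0.0, 0.1]
force: [0.2, 0.1, 0.0]
gripper_width: 77.6
gripper_force: 0.0
```

send_rows --targets "0 0.04 0 0 0 0 85;0 0.08 0 0 0 0 85;0 0.12 0 0 0 0 85;0 0.16 0 0 0 0 85;0 0.2 0 0 0 0 85;0 0.24 0 0 0 0 85;0 0.27 0 0 0 0 85;0.01 0.3 0 0 0 0 85;0.01 0.3 0.03 0 0 0 85;0.01 0.3 0.05 0 0 0 85;0.01 0.3 0.05 0 0 0 85;0.01 0.3 0.05 0 0 0 85"

```text
time_s: 9.33
ee_pos: [505.9, -272.5, 97.7]
ee_rot: [-179.9, 0.1, -0.0]
force: [0.1, -0.2, -0.2]
gripper_width: 77.6
gripper_force: 0.0
```

```bash
python3 - <<'E'
from h import *
f=eyes.grab_frame("wrist"); s=env.state(); print(s["ee_pos"],s["ee_rot"],s["force"])
print(ring(f,"roller",(506,-277)),ring(f,"collar",(626,-196)))
t=eyes.grab_frame("scene"); c=proj(t,[[496,206,40]])[0].astype(int); b=cv2.resize(t["image"][c[1]-40:c[1]+40,c[0]-52:c[0]+52],(500,384))
w=f["image"].copy()[:,150:450]; cv2.imwrite("pics/w5.png",np.hstack([w,b]))
E
```

```text
[ 506.88526304 -272.85659354   99.02092406] [ 1.79988777e+02 -1.41544932e-02  1.72897779e-02] [0.35047809 1.15473508 0.15532457]
(array([ 506.1, -277.2]), array([261.7, 199.7]), 0.92) (array([ 626. , -194.4]), array([157.8,  53.6]), 0.87)
```

View pics/w5.png

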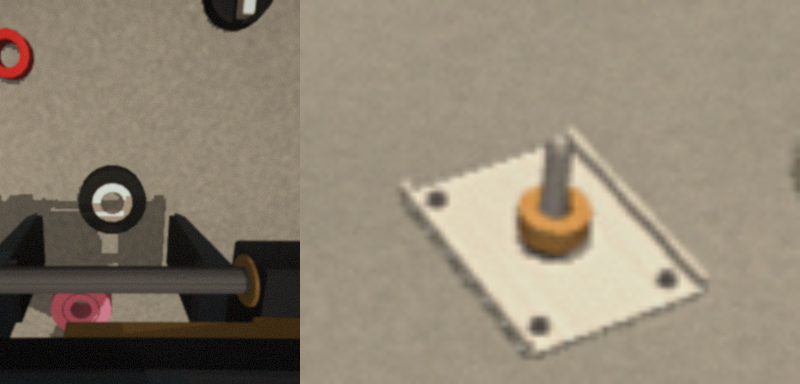

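The spacer is home, flat on the boss (right half, (555,220)). The roller is at (262,199) in the wrist image, with the pink ring behind it well clear. Grasping the roller.

send_rows --targets "-0.001 0.0045 0.02 0 0 0 85;-0.001 0.0045 0.045 0 0 0 85;-0.001 0.0045 0.07 0 0 0 85;-0.001 0.0045 0.087 0 0 0 85;-0.001 0.0045 0.094 0 0 0 85;-0.001 0.0045 0.094 0 0 0 85;-0.001 0.0045 0.094 0 0 0 55;-0.001 0.0045 0.094 0 0 0 55;-0.001 0.0045 0.094 0 0 0 55;-0.001 0.0045 0.094 0 0 0 55;-0.001 0.0045 0.094 0 0 0 55;-0.001 0.0045 0.094 0 0 0 55" --grip_force 25

```text
time_s: 10.43
ee_pos: [506.7, -278.0, 6.3]
ee_rot: [179.9, -0.2, -0.0]
force: [-0.8, -0.5, 6.6]
gripper_width: 59.4
gripper_force: 25.0
```

send_rows --targets "0 0 -0.015 0 0 0 55;0 0 -0.05 0 0 0 55;0 0 -0.09 0 0 0 55;0 -0.02 -0.13 0 0 0 55;0 -0.06 -0.13 0 0 0 55;0 -0.1 -0.13 0 0 0 55;0 -0.14 -0.13 0 0 0 55;-0.01 -0.18 -0.13 0 0 0 55;-0.02 -0.22 -0.13 0 0 0 55;-0.03 -0.26 -0.13 0 0 0 55;-0.04 -0.3 -0.13 0 0 0 55;-0.05 -0.34 -0.13 0 0 0 55"

```text
time_s: 11.43
ee_pos: [454.4, 64.3, 134.8]
ee_rot: [180.0, -0.0, -0.0]
force: [1.3, 0.6, -2.0]
gripper_width: 59.3
gripper_force: 25.0
```

send_rows --targets "0 -0.04 0 0 0 0 55;0 -0.08 0 0 0 0 55;0 -0.11 0 0 0 0 55;0 -0.13 0 0 0 0 55;0 -0.14 0 0 0 0 55;0 -0.144 0 0 0 0 55;0 -0.144 0 0 0 0 55;0 -0.144 0 0 0 0 55;0 -0.144 0 0 0 0 55"

```text
time_s: 12.18
ee_pos: [455.5, 205.3, 134.5]
ee_rot: [180.0, 0.0, -0.1]
force: [0.6, 0.0, -2.1]
gripper_width: 59.8
gripper_force: 25.0
```

```bash
cat >> h.py <<'E'
def held(f,n,P0,zt):
    """tip of the axle and the held ring, by image: rows/cols for hand checks"""
    im=f["image"]; g=cv2.cvtColor(im,cv2.COLOR_BGR2GRAY); s=np.array
    return g
E
python3 - <<'E'
from h import *
f=eyes.grab_frame("wrist"); s=env.state(); print(s["ee_pos"],s["ee_rot"],s["force"],s["gripper_width"]); np.save("w6.npy",f)
c=proj(f,[[496.6,206.5,84]])[0]; print("axle tip pred",c)
x0,y0=155,120
cv2.imwrite("pics/w6.png",cv2.resize(f["image"][y0:y0+150,x0:x0+200],(800,600)))
E
```

```text
[455.53948772 205.34314997 134.58705693] [ 1.79970095e+02  1.73047104e-02 -9.40740386e-02] [-0.07279795 -0.80496983 -0.69630103] 59.67025229435535
axle tip pred [254.78680131 161.22128625]
```

View pics/w6.png

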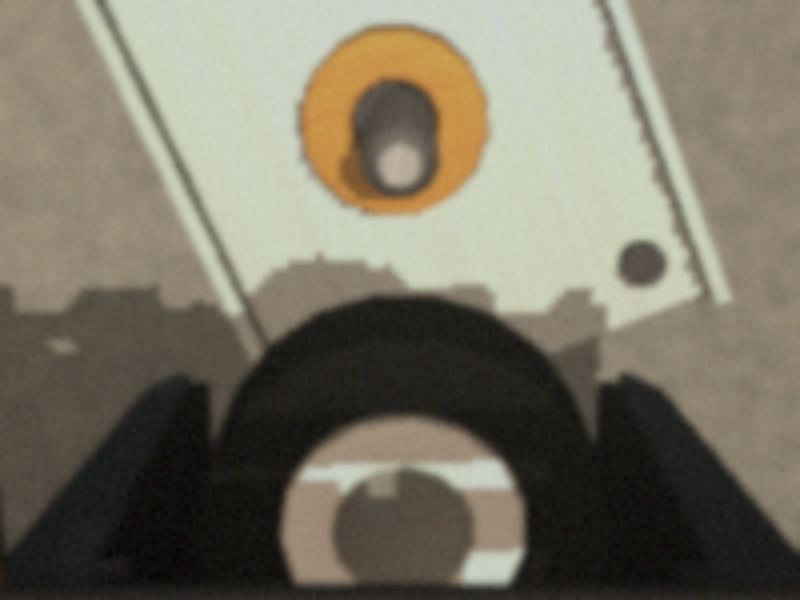

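The axle tip is at (400,162) in the crop, i.e. wrist pixel (255,160.5), as predicted. The spacer is flat on the boss. The held roller's bore spans crop columns 333–473, with its upper edge at row 468 (wrist row 237).

```bash
python3 - <<'E'
from h import *
f=np.load("w6.npy",allow_pickle=True).item()
print(ray(f,[(255,160.5)],84))
for x in (454,456,458):
    z=134.5-5+24; b=proj(f,circ((x,205.5),10,z)); o=np.r_[proj(f,circ((x,205.5),30,z)),proj(f,circ((x,205.5),30,z-24))]
    h=proj(f,circ((x,205.5),18,z))
    print(x,"bore row",b[:,1].min().round(1),"outer",o[:,1].min().round(1),"hubrow",h[:,1].min().round(1),"cols",b[:,0].min().round(1),b[:,0].max().round(1))
E
```

```text
[[497.15077356 206.33730623  84.        ]]
454 bore row 239.8 outer 193.8 hubrow 226.5 cols 239.0 274.0
456 bore row 236.5 outer 190.7 hubrow 223.2 cols 239.0 274.0
458 bore row 233.2 outer 187.6 hubrow 219.8 cols 238.9 274.1
```

send_rows --targets "0.02 0 0 0 0 0 55;0.0415 -0.0005 0 0 0 0 55;0.0415 -0.0005 0 0 0 0 55;0.0415 -0.0005 0.015 0 0 0 55;0.0415 -0.0005 0.03 0 0 0 55;0.0415 -0.0005 0.038 0 0 0 55;0.0415 -0.0005 0.044 0 0 0 55;0.0415 -0.0005 0.05 0 0 0 55;0.0415 -0.0005 0.056 0 0 0 55;0.0415 -0.0005 0.06 0 0 0 55;0.0415 -0.0005 0.06 0 0 0 55"

```text
time_s: 13.15
ee_pos: [496.6, 207.0, 74.0]
ee_rot: [180.0, 0.1, 0.0]
force: [0.2, 0.2, -1.1]
gripper_width: 59.8
gripper_force: 25.0
```

send_rows --targets "0 0 0.006 0 0 0 55;0 0 0.012 0 0 0 55;0 0 0.018 0 0 0 55;0 0 0.024 0 0 0 55;0 0 0.028 0 0 0 55;0 0 0.031 0 0 0 55;0 0 0.033 0 0 0 55;0 0 0.0335 0 0 0 55;0 0 0.0335 0 0 0 55"

```text
time_s: 13.9
ee_pos: [497.1, 207.1, 41.0]
ee_rot: [180.0, -0.0, 0.0]
force: [-1.1, -0.4, -0.8]
gripper_width: 59.5
gripper_force: 25.0
```

send_rows --targets "0 0 0.0003 0 0 0 55;0 0 0.0006 0 0 0 55;0 0 0.0009 0 0 0 55;0 0 0.0012 0 0 0 55;0 0 0.0012 0 0 0 55;0 0 0.0012 0 0 0 55"

```text
time_s: 14.4
ee_pos: [497.2, 207.2, 40.3]
ee_rot: [-180.0, -0.0, 0.0]
force: [-1.1, -0.3, 2.3]
gripper_width: 59.7
gripper_force: 25.0
```

send_rows --targets "0 0 0.0003 0 0 0 55;0 0 0.0006 0 0 0 55;0 0 0.0008 0 0 0 55;0 0 0.0008 0 0 0 55;0 0 0.0008 0 0 0 55"

```text
time_s: 14.82
ee_pos: [497.3, 207.2, 40.2]
ee_rot: [-180.0, -0.1, 0.0]
force: [-1.8, 0.1, 7.8]
gripper_width: 59.5
gripper_force: 25.0
```

The roller is seated. Release, retreat, go to the collar.

send_rows --targets "0 0 0 0 0 0 80;0 0 0 0 0 0 80;0 0 0 0 0 0 80;0 0 0 0 0 0 80;0 0 -0.03 0 0 0 80;0 0 -0.07 0 0 0 80;0 0.02 -0.1 0 0 0 60;0.01 0.06 -0.1 0 0 0 60;0.02 0.1 -0.1 0 0 0 60;0.03 0.138 -0.1 0 0 0 60;0.04 0.176 -0.1 0 0 0 60;0.05 0.214 -0.1 0 0 0 60"

```text
time_s: 15.82
ee_pos: [547.2, -8.7, 139.1]
ee_rot: [180.0, -0.0, 0.0]
force: [0.6, 0.6, 0.4]
gripper_width: 54.5
gripper_force: 0.0
```

send_rows --targets "0.015 0.038 0 0 0 0 60;0.03 0.076 0 0 0 0 60;0.045 0.114 0 0 0 0 60;0.06 0.15 0 0 0 0 60;0.074 0.188 0 0 0 0 60;0.075 0.188 0.02 0 0 0 60;0.075 0.188 0.04 0 0 0 60;0.075 0.188 0.05 0 0 0 60;0.075 0.188 0.05 0 0 0 60;0.075 0.188 0.05 0 0 0 60"

```text
time_s: 16.65
ee_pos: [621.8, -194.4, 88.8]
ee_rot: [-180.0, 0.1, 0.0]
force: [0.6, 0.2, -0.6]
gripper_width: 54.6
gripper_force: 0.0
```

```bash
python3 - <<'E'
from h import *
f=eyes.grab_frame("wrist"); s=env.state(); print(s["ee_pos"],s["ee_rot"],s["force"])
print(ring(f,"collar",(626,-195)))
t=eyes.grab_frame("scene"); c=proj(t,[[496,206,40]])[0].astype(int); b=cv2.resize(t["image"][c[1]-40:c[1]+40,c[0]-52:c[0]+52],(500,384))
w=f["image"].copy()[:,110:410]; cv2.imwrite("pics/w7.png",np.hstack([w,b]))
E
```

```text
[ 622.52867303 -194.51146257   89.78851289] [ 1.79979297e+02 -5.26249078e-02  4.37554689e-02] [-0.64792008  1.06188016 -0.57207846]
(array([ 625.3, -194.8]), array([256.8, 198. ]), 0.88)
```

View pics/w7.png

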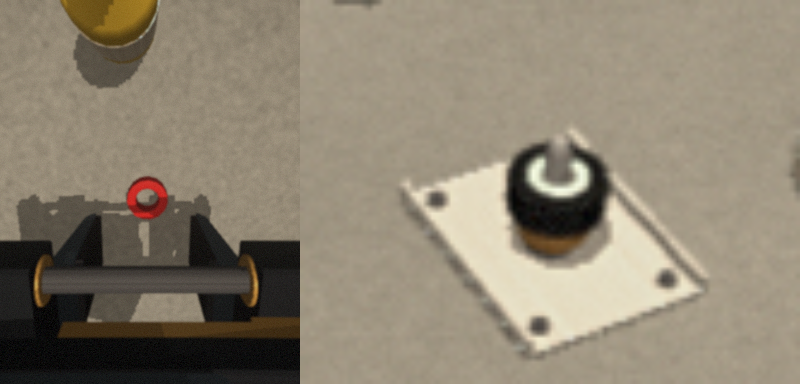

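The roller is home, flat on the spacer (right half). The collar is at wrist (257,198), centred between the fingers. Grasping it.

send_rows --targets "0.0025 0 0.02 0 0 0 60;0.0025 0 0.045 0 0 0 60;0.0025 0 0.065 0 0 0 60;0.0025 0 0.08 0 0 0 60;0.0025 0 0.085 0 0 0 60;0.0025 0 0.085 0 0 0 60;0.0025 0 0.085 0 0 0 30;0.0025 0 0.085 0 0 0 30;0.0025 0 0.085 0 0 0 30;0.0025 0 0.085 0 0 0 30;0.0025 0 0.085 0 0 0 30;0.0025 0 0.085 0 0 0 30" --grip_force 15

```text
time_s: 17.75
ee_pos: [625.5, -195.1, 5.6]
ee_rot: [180.0, -0.1, -0.0]
force: [-1.3, 0.4, 7.0]
gripper_width: 34.4
gripper_force: 15.0
```

send_rows --targets "0 0 -0.015 0 0 0 30;0 0 -0.05 0 0 0 30;0 0 -0.09 0 0 0 30;-0.01 -0.015 -0.12 0 0 0 30;-0.025 -0.05 -0.13 0 0 0 30;-0.04 -0.085 -0.13 0 0 0 30;-0.055 -0.12 -0.13 0 0 0 30;-0.07 -0.155 -0.13 0 0 0 30;-0.085 -0.19 -0.13 0 0 0 30;-0.1 -0.225 -0.13 0 0 0 30;-0.115 -0.26 -0.13 0 0 0 30;-0.13 -0.295 -0.13 0 0 0 30"

```text
time_s: 18.75
ee_pos: [493.3, 101.5, 134.1]
ee_rot: [180.0, 0.0, -0.0]
force: [-0.2, -0.3, -0.9]
gripper_width: 34.6
gripper_force: 15.0
```

send_rows --targets "-0.015 -0.035 0 0 0 0 30;-0.03 -0.07 0 0 0 0 30;-0.038 -0.095 0 0 0 0 30;-0.04 -0.106 0 0 0 0 30;-0.04 -0.106 0 0 0 0 30;-0.04 -0.106 0 0 0 0 30;-0.04 -0.106 0 0 0 0 30;-0.04 -0.106 0 0 0 0 30"

```text
time_s: 19.42
ee_pos: [455.0, 204.9, 134.0]
ee_rot: [180.0, 0.0, -0.1]
force: [-0.4, 0.7, -0.4]
gripper_width: 34.6
gripper_force: 15.0
```

```bash
python3 - <<'E'
from h import *
f=eyes.grab_frame("wrist"); s=env.state(); print(s["ee_pos"],s["ee_rot"],s["force"],s["gripper_width"])
x0,y0=155,120
cv2.imwrite("pics/w8.png",cv2.resize(f["image"][y0:y0+150,x0:x0+200],(800,600)))
for x in (454,456,458):
    z=s["ee_pos"][2]-5.2+18; b=proj(f,circ((x,206),10,z)); o=np.r_[proj(f,circ((x,206),18,z)),proj(f,circ((x,206),18,z-18))]
    g=lambda v:np.round((v-[x0,y0])*4)
    print(x,"bore row",g(b)[:,1].min(),"outer",g(o)[:,1].min(),"cols",g(b)[:,0].min(),g(b)[:,0].max())
print("tip pred",g(proj(f,[[497,206.4,84]])))
E
```

```text
[455.03405032 204.90151484 134.05378483] [ 1.79974751e+02 -2.11950730e-04 -1.05033387e-01] [ 0.16201887  0.18323005 -0.72442648] 34.55388625741757
454 bore row 458.0 outer 365.0 cols 332.0 467.0
456 bore row 445.0 outer 353.0 cols 332.0 467.0
458 bore row 433.0 outer 341.0 cols 331.0 467.0
tip pred [[397. 161.]]
```

View pics/w8.png

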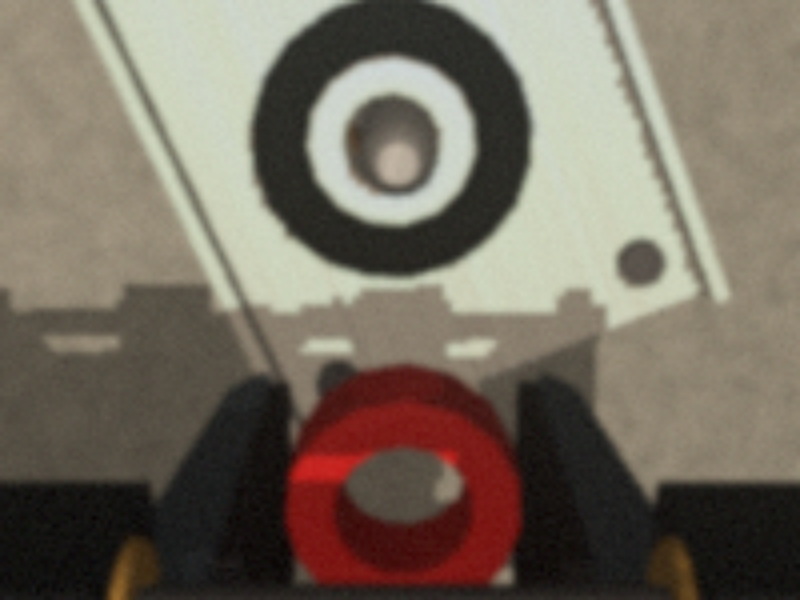

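Wrist crop: axle tip at (398,162), roller flat on the spacer, held collar's bore centred at column 403 with its upper edge at row 447. Shift +42 mm in x and about +1 mm in y, then lower.

send_rows --targets "0.02 -0.0005 0 0 0 0 30;0.042 -0.001 0 0 0 0 30;0.042 -0.001 0 0 0 0 30;0.042 -0.001 0.015 0 0 0 30;0.042 -0.001 0.03 0 0 0 30;0.042 -0.001 0.038 0 0 0 30;0.042 -0.001 0.044 0 0 0 30;0.042 -0.001 0.05 0 0 0 30;0.042 -0.001 0.054 0 0 0 30;0.042 -0.001 0.054 0 0 0 30"

```text
time_s: 20.3
ee_pos: [496.2, 206.9, 79.6]
ee_rot: [180.0, 0.1, -0.0]
force: [0.4, 0.5, -0.9]
gripper_width: 34.7
gripper_force: 15.0
```

send_rows --targets "0 0 0.003 0 0 0 30;0 0 0.006 0 0 0 30;0 0 0.009 0 0 0 30;0 0 0.012 0 0 0 30;0 0 0.014 0 0 0 30;0 0 0.015 0 0 0 30;0 0 0.015 0 0 0 30"

```text
time_s: 20.88
ee_pos: [496.4, 207.1, 64.8]
ee_rot: [180.0, 0.0, 0.0]
force: [-0.3, -0.9, -0.1]
gripper_width: 34.7
gripper_force: 15.0
```

send_rows --targets "0 0 0.0003 0 0 0 30;0 0 0.0006 0 0 0 30;0 0 0.0009 0 0 0 30;0 0 0.0012 0 0 0 30;0 0 0.0012 0 0 0 30;0 0 0.0012 0 0 0 30"

```text
time_s: 21.38
ee_pos: [496.6, 207.2, 63.9]
ee_rot: [180.0, -0.0, 0.0]
force: [0.5, 0.6, -0.7]
gripper_width: 34.4
gripper_force: 15.0
```

send_rows --targets "0 0 0.0003 0 0 0 30;0 0 0.0006 0 0 0 30;0 0 0.0008 0 0 0 30;0 0 0.0008 0 0 0 30;0 0 0.0008 0 0 0 30"

```text
time_s: 21.8
ee_pos: [496.7, 207.2, 63.6]
ee_rot: [-180.0, -0.0, 0.0]
force: [-1.1, -1.3, 5.9]
gripper_width: 34.4
gripper_force: 15.0
```

Seated. Release and retreat clear.

send_rows --targets "0 0 0 0 0 0 60;0 0 0 0 0 0 60;0 0 0 0 0 0 60;0 0 0 0 0 0 60;0 0 -0.02 0 0 0 60;0 0 -0.05 0 0 0 60;0 0 -0.09 0 0 0 60;0 0.03 -0.11 0 0 0 60;-0.03 0.07 -0.11 0 0 0 60;-0.06 0.1 -0.11 0 0 0 60;-0.08 0.12 -0.11 0 0 0 60;-0.08 0.12 -0.11 0 0 0 60"

```text
time_s: 22.8
ee_pos: [410.5, 83.6, 172.4]
ee_rot: [179.9, 0.3, -0.1]
force: [-0.2, 0.6, -0.4]
gripper_width: 54.9
gripper_force: 0.0
```

```bash
python3 - <<'E'
from h import *
t=eyes.grab_frame("scene"); c=proj(t,[[496,206,40]])[0].astype(int); b=cv2.resize(t["image"][c[1]-45:c[1]+35,c[0]-52:c[0]+52],(400,308),interpolation=cv2.INTER_CUBIC)
cv2.imwrite("pics/w9.png",np.hstack([b,cv2.resize(t["image"],(400,308))])); print(env.state()["gripper_width"],env.state()["time_s"],env.state()["qvel"].round(1))
g=lambda P:((proj(t,P)-(c-[52,45]))*400/104).round(0)
print(g([[497,206,84],[497,206,76],[497,206,58],[497,206,34]]))
E
```

```text
54.69503501550424 22.85 [ 1.9  2.7 -4.8  1.  -2.2  0.7]
[[207. 129.]
 [206. 138.]
 [204. 157.]
 [201. 182.]]
```

View pics/w9.png

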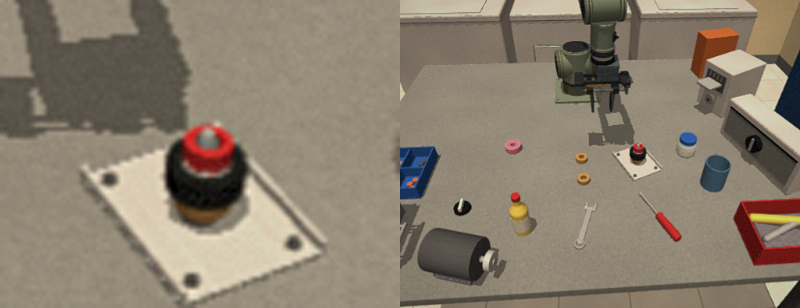

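The view shows spacer, roller and collar stacked flat, with the axle tip standing proud at (207,135). The other objects are undisturbed and the gripper is clear.

send_rows --targets "0 0 0 0 0 0 60;0 0 0 0 0 0 60;0 0 0 0 0 0 60;0 0 0 0 0 0 60"

```text
time_s: 23.18
ee_pos: [417.4, 87.8, 172.9]
ee_rot: [-180.0, 0.0, 0.1]
force: [0.3, 0.5, -0.5]
gripper_width: 54.8
gripper_force: 0.0
```

```bash
python3 -c "
from workcell import env
print(env.job_done())"
```

```text
the job is handed in; nothing more can be done
None
```

The brass spacer, black roller and red collar are on the axle in that order, each lowered until it seated on the part below. The last picture showed the other things undisturbed, and I handed the job in at about 23 s with the gripper open and clear; no verdict came back.

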